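Slide a spare validator board home under its bench clip

TASK

Push the loose validator board along the bench, nose first, under the steel bridge of the empty clip until it is fully home: nose square against the clip's stop bar, the white plug block still outside in front. Only push it, gently, with the fingers: do not squeeze or force it, and keep it flat on the bench all the way, never lifted or tipped. Leave the stored board, the keypad, the chrome nut and the brass weight where they are.

Things in the scene. Friction and masses are not known exactly. Their poses are not given: they have to be found in the camera images.
- board: Loose validator board lying flat in front of the clips: black tray 100 (x) x 64 (y) x 8 mm with a green circuit board on top (chips to 9.7 mm). A white plug block 12 mm deep, 56 wide, 18 mm high over the bench stands across its tail, flush with the tail edge at x = -50 mm. Origin: centre of the underside; x points from tail to nose, z up. About 0.2 kg, slides with ordinary friction.
- clip: Empty steel clip fixed to the bench, no floor plate. Origin: on the bench under the bridge's middle; x points inward, the way the board is pushed (roughly away from the robot), z up. Bridge: x -12 to +12 mm, underside 13 mm over the bench, lip in front to x = -20 mm, 22 mm high. Side rails 13 mm high, 76 mm apart inside, x -12 to +40; flared lead-ins in front, about 100 mm apart at x = -34.
- clip_home (a point): Point on the bench in the empty clip where the board's origin lies when the board is home: x = -5 mm, y = 0 in the clip's frame, axes parallel to the clip's. The stop bar, 12 mm high, lies across the clip 50 mm further on (front face at clip x = +45 mm); 43 mm of the homed board is still in front of the bridge strap.
- clip_full: A second clip of the same make, beside the empty one (left or right varies), 0.16 m or more from it, already occupied. Same frame.
- board_stored: The stored board in the full clip, same as the loose one in shape, size and frame. Loose, not to be moved.
- brass_weight: Round brass bench weight with a knob, 48 mm diameter, 44 mm high. Origin: centre of the underside. Stands off to one side; not to be moved.
- toggle_nut: Chrome toggle nut, 26 mm diameter, 22 mm high. Origin: centre of the underside. Not to be moved.
- keypad: Orange silicone keypad, 85 (x) x 65 (y) x 8 mm. Origin: centre of the underside. Not to be moved.
There are look-alikes about, which are no part of the job. What is shaped like the clip but purple is not meant.

How it is judged:
On the way:
1. the board's nose lies flat under the bridge of the empty clip (x of board in the frame of clip above -0.05 m and y of board in the frame of clip between -0.015 and 0.015 m and angle between the x axis of board and the x axis of clip, either way round below 0.3 rad and height (world z) of board below 0.005 m), for 0.05 s.
At the end, for the whole second after the job is handed in: The board lies flat and at rest on the bench under the bridge of the empty clip, its origin within 5 mm of the home position along the clip's x and within 9 mm across it, its x axis within 0.08 rad of the clip's; the stored board, keypad, nut and weight are within 12 mm of where they started (x of board in the frame of clip between -0.01 and 0 m and y of board in the frame of clip between -0.009 and 0.009 m and angle between the x axis of board and the x axis of clip, either way round below 0.08 rad and height (world z) of board below 0.004 m and angle between board's own z axis and vertical below 0.05 rad and linear speed of board below 0.01 m/s and distance of each of board_stored, brass_weight, toggle_nut, keypad from where it was at the start of the episode below 0.012 m); the robot touches nothing.
It fails at once if the board is lifted off the bench (height (world z) of board above 0.008 m).
It fails at once if the board is tipped (more than 0.12 rad) (angle between board's own z axis and vertical above 0.12 rad).
It fails at once if the fingers squeeze or force the board with more than 35 N (contact force between the fingers and board above 35 N).
It fails at once if the stored board, keypad, nut or weight is moved by more than 12 mm (distance of any of board_stored, brass_weight, toggle_nut, keypad from where it was at the start of the episode above 0.012 m).
It also fails if it takes over 56 s, if anything falls off the work surface, if the arm or the gripper's body presses on something with over 40 N, if the wrist force passes 120 N, or if a joint passes its speed limit or range.

ROBOT

A 6-joint arm with a two-finger parallel gripper is mounted at the origin on the work surface. World frame = base frame: x ahead of the robot, y to its left, z up, the work surface at z = 0. Lengths are in m, angles in rad, forces in N, time in s.
With the tool pointing down it reaches from about 0.25 to 0.775 m from the base axis. Payload 4 kg.
Tool frame: the origin (TCP) lies midway between the tips of the shut fingers; the grasp point (between the pads) lies 19 mm behind it; z points along the fingers, x is the direction in which the jaws open and shut, and the axes are right-handed (so a half turn about z gives the same grasp; the last joint's range is limited). The gripper opens to 94 mm and grips with 3 to 60 N. Pads are 16 mm wide; open, the fingers measure 119 mm over their backs; the gripper's body (75 mm by 177 mm) begins 78 mm behind the grasp point.
Start: joints at [-1.382, 0.087, 1.371, -0, 1.684, -0.103], TCP at [0.158, -0.527, 0.171] pointing down, gripper open.
Joint ranges: [-3.1, 3.1], [-0.76, 2.03], [0.27, 2.55], [-1.08, 4.22], [0.17, 2.65], [-2.57, 2.57]. Speed limits (rad/s): [2.79, 2.79, 3.14, 3.14, 3.14, 3.14].

INTERFACE

Orientations are given as [roll, pitch, yaw] about the fixed x, y, z axes, in that order (R = Rz(yaw) Ry(pitch) Rx(roll)).
In Python, from bench import * gives the robot as it stands.
- The arm moves only by the tool send_rows, never from a script. Its argument "rows" is one flat list of numbers, 7 for each row, row after row: the shift along the world's x, y, z in mm, then the turn, a rotation vector about the world's x, y, z in degrees, then the opening, from 0 (shut) to 1 (fully open). A call has exactly 8 rows; each row shifts and turns the commanded pose from where the row before left it; what a row does not reach is not made up. A row lasts 1/8 s, in which the tool goes at most 62.5 mm and 10.7 degrees, less where a joint would pass 70% of its speed; a pose out of reach is approached as far as the arm can. A call is refused whole if a number of a shift passes 62.5 or a number of a turn 10.7, either way. A call with a gripper value outside its range is refused whole. The fingers move at their own pace and stop on an object; the grip force is fixed at half the most. Time passes only in rows, so rows that do not move let the fingers close, or fill a call up. It gives the time, the measured TCP pose, the force and the opening at its end, in the units of the state.
- get_obs(): the state, without advancing time (a new reading comes with each control period).
- snapshot(name): name is "scene" or "top"; returns a dict with "color" (480x640x3 uint8, red, green, blue), "intrinsics" (3x3 intrinsics, pixels), "distortion" ([k1, k2, p1, p2, k3] as OpenCV has them; the pictures are not rectified), "rvec" (rotation vector, rad) and "tvec" (3), from world to camera coordinates, as OpenCV has them. Camera axes: x right, y down, z forward; pixel columns grow to the right and rows downward; lengths in m; the calibration is good to about 2 mm. A picture is of the moment at which its call begins. There is no depth.
- close_job(): hands the job in, once; it reports no verdict.
The state is a dict: "time": time; "joint_positions": joint angles; "qvel": joint speeds; "joint_torque": joint torques, N m; "tool_pos": TCP position; "ee_rot": TCP orientation; "wrist_force": force on the tool from outside, world axes, zero at the start; "wrist_torque": the same for the moment, N m; "width": finger opening in m.
Only numpy, scipy, OpenCV 4.12 (cv2) and the standard library are available. Lean on these libraries where they do the work, as an engineer would, in place of code of your own. Each camera call takes 0.05 s, during which the arm holds its last target.

## Working session

There is one attempt and no reset: what is moved stays moved. The work goes in short steps, Python scripts to look and compute and a tool call to move; the robot and the scene stay as the last step left them, time stands still between calls to the robot, and variables do not carry over. Pictures are saved under pics/ and viewed, and the job is handed in when it is done.

Besides the shell and the picture viewer there is one more tool, called after "Call:" as name(argument=value, ...) on one line, values as JSON. send_rows: Moves the arm, as the interface text tells. Its arguments: {"type":"object","properties":{"rows":{"type":"array","items":{"type":"number"}}},"required":["rows"]}

```bash
mkdir -p pics; ls; python3 - <<'E'
from bench import *
import cv2
for n in ["scene","top"]:
    s=snapshot(n); cv2.imwrite(f"pics/{n}0.png",s["color"][:,:,::-1])
    print(n,s["intrinsics"],s["distortion"],s["rvec"],s["tvec"])
print(get_obs())
E
```

```text
pics
scene [[503.29847356   0.         312.37497026]
 [  0.         503.29847356 241.98355126]
 [  0.           0.           1.        ]] [-0.04141913  0.          0.          0.          0.        ] [ 1.44678503  2.00249941 -0.91956826] [ 0.1506216  -0.28339199  1.4081543 ]
top [[587.60368531   0.         314.87119398]
 [  0.         587.60368531 243.82221936]
 [  0.           0.           1.        ]] [-0.07362637  0.          0.          0.          0.        ] [ 2.08096047 -2.1320753   0.18449641] [0.05837952 0.50233878 1.15846478]
{'time': 0.1, 'joint_positions': array([-1.38210879e+00,  8.78833550e-02,  1.37208234e+00,  1.85705392e-05,
        1.68358523e+00, -1.03078290e-01]), 'qvel': array([-0.00025428, -0.00110928, -0.00237935,  0.00054171,  0.00015329,
       -0.00103526]), 'joint_torque': array([ 1.33107416e-03, -3.41250801e+01, -3.03302336e+01,  7.20529351e-02,
        3.04063875e-02, -9.42688325e-05]), 'tool_pos': array([ 0.15811418, -0.52620785,  0.16983059]), 'ee_rot': array([-3.14137280e+00,  1.94597907e-03, -1.27902822e+00]), 'wrist_force': array([-0.72353093,  0.01218133, -0.18797904]), 'wrist_torque': array([ 0.01592056, -0.06885217, -0.01976166]), 'width': 0.09387621729936022}
```

View pics/scene0.png

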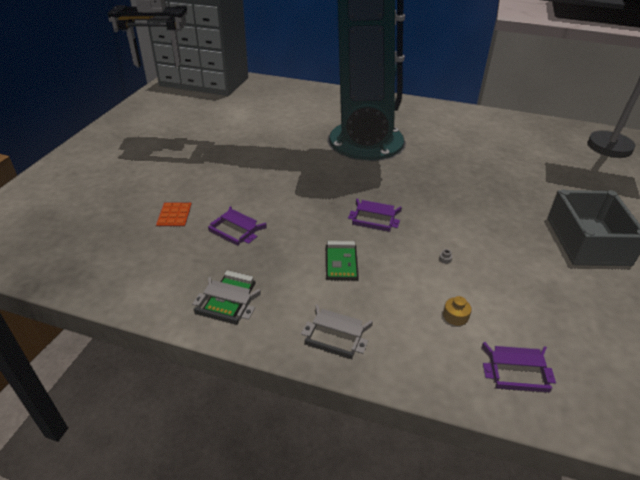

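View pics/top0.png

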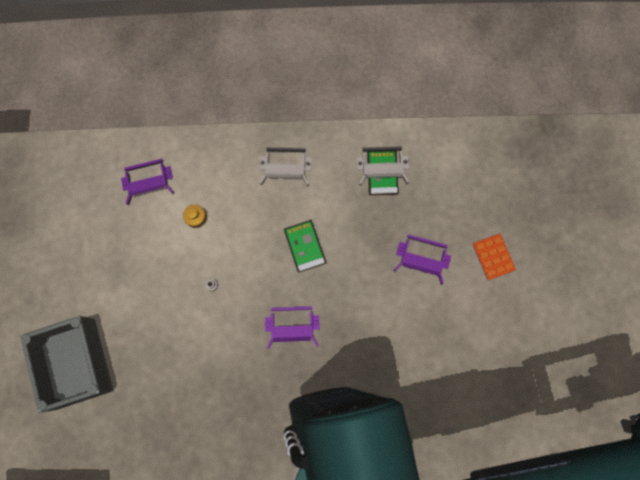

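The top view shows the empty steel clip at (286,165), the occupied clip at (383,165), and three purple decoys at (147,178), (424,255) and (292,325). The loose board is at (305,246), with its nose (gold contacts) up-image and its white plug at (311,265). I'll confirm this in an enlarged crop.

```bash
python3 - <<'E'
import cv2
a=cv2.imread("pics/top0.png")
cv2.imwrite("pics/crop1.png",cv2.resize(a[140:280,250:350],None,fx=6,fy=6,interpolation=cv2.INTER_CUBIC)[:840][:,:600] if 0 else cv2.resize(a[140:280,240:350],None,fx=4.2,fy=4.2,interpolation=cv2.INTER_CUBIC))
cv2.imwrite("pics/crop2.png",cv2.resize(a[140:190,250:320],None,fx=11,fy=11,interpolation=cv2.INTER_CUBIC))
cv2.imwrite("pics/crop3.png",cv2.resize(a[215:275,275:335],None,fx=10,fy=10,interpolation=cv2.INTER_CUBIC))
b=cv2.imread("pics/scene0.png")
cv2.imwrite("pics/crop4.png",cv2.resize(b[230:360,290:390],None,fx=4.6,fy=4.6,interpolation=cv2.INTER_CUBIC))
E
```

```text
(no output)
```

View pics/crop2.png

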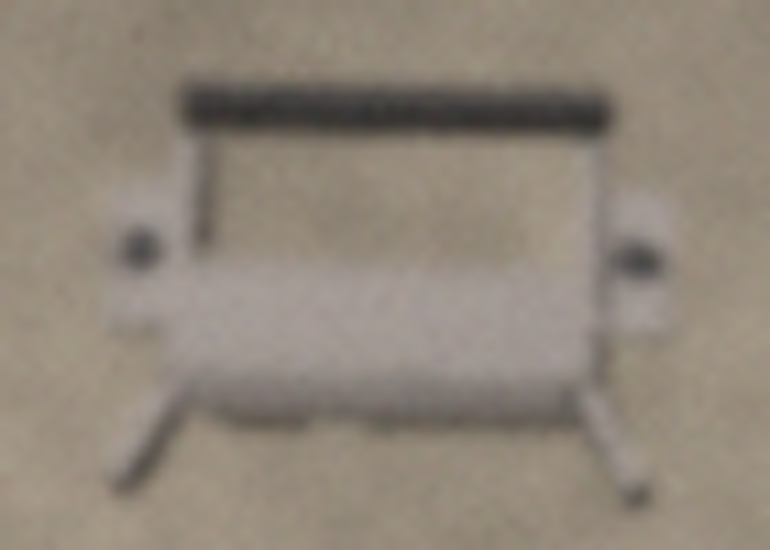

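View pics/crop3.png

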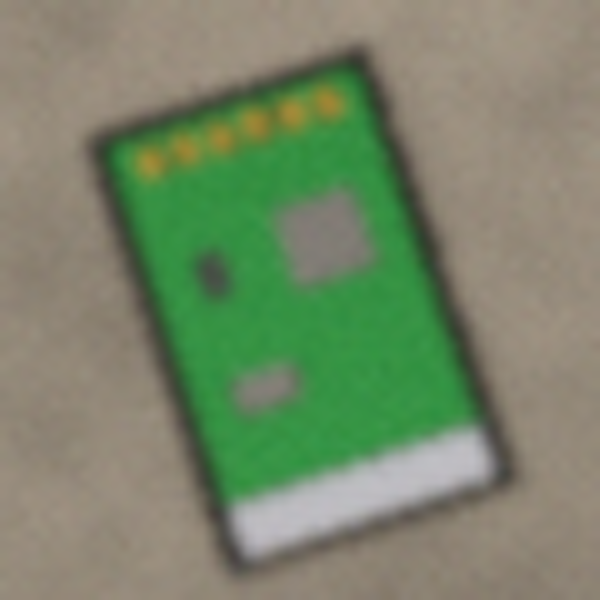

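View pics/crop4.png

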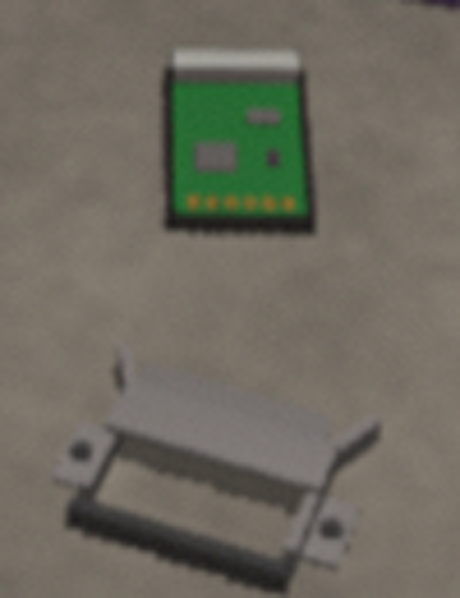

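```bash
cat > h.py <<'E'
from bench import *
import cv2, numpy as np
def cam(n):
    s=snapshot(n); return s
def pix2w(s,uv,z):
    K,D=np.array(s["intrinsics"]),np.array(s["distortion"])
    R=cv2.Rodrigues(np.array(s["rvec"]))[0]; t=np.array(s["tvec"])
    p=cv2.undistortPoints(np.array(uv,float).reshape(-1,1,2),K,D).reshape(-1,2)
    C=-R.T@t; d=np.c_[p,np.ones(len(p))]@R
    return C+d*((z-C[2])/d[:,2])[:,None]
def w2pix(s,P):
    return cv2.projectPoints(np.array(P,float),np.array(s["rvec"]),np.array(s["tvec"]),np.array(s["intrinsics"]),np.array(s["distortion"]))[0].reshape(-1,2)
def T(x,y,a,P):
    P=np.array(P,float); c,s=np.cos(a),np.sin(a)
    return np.c_[x+c*P[:,0]-s*P[:,1], y+s*P[:,0]+c*P[:,1], P[:,2]]
def crop(s,x0,y0,w,h,f,lines,name):
    a=s["color"][:,:,::-1]
    a=cv2.resize(a[y0:y0+h,x0:x0+w],None,fx=f,fy=f,interpolation=cv2.INTER_CUBIC)
    for P,c in lines:
        q=((w2pix(s,P)-[x0,y0]+.5)*f-.5)
        cv2.polylines(a,[np.round(q).astype(int)],False,c,1)
    cv2.imwrite(name,a)
B=lambda z:[[50,32,z],[50,-32,z],[-50,-32,z],[-50,32,z],[50,32,z]]
def board(x,y,a): return T(x,y,a,np.array(B(8))/1000)
def clip(x,y,a):
    m=lambda L:T(x,y,a,np.array(L)/1000)
    return [m([[45,-38,12],[45,38,12]]),m([[40,38,13],[-12,38,13],[-34,50,13]]),m([[40,-38,13],[-12,-38,13],[-34,-50,13]]),m([[12,38,15],[12,-38,15]]),m([[-20,38,22],[-20,-38,22]])]
E
python3 - <<'E'
from h import *
from scipy.optimize import least_squares
s=cam("top"); sc=cam("scene")
R=cv2.Rodrigues(s["rvec"])[0]; print("cam",-R.T@s["tvec"])
c=np.array([[95,140],[365,50],[512,478],[238,570]])/10.+[275-.45,215-.45]
w=pix2w(s,c,.008); print(w)
f=least_squares(lambda p:(T(*p,np.array(B(8))[:4]/1000)-w)[:,:2].ravel(),[.4,0,0]); print("board",f.x,np.abs(f.fun).max())
b=f.x
g=lambda L:np.array(L)/11.+[250-.45,140-.45]
bar=pix2w(s,g([[188,128],[605,133]]),.012); print("bar",bar, np.linalg.norm(bar[0]-bar[1]))
tips=pix2w(s,g([[120,488],[637,495]]),.013); print("tips",tips,np.linalg.norm(tips[0]-tips[1]))
br=pix2w(s,g([[200,263],[600,263]]),.015);print("bridge back",br)
d=bar[0]-bar[1]; a=np.arctan2(-d[0],d[1]); mid=bar.mean(0)-.045*np.array([np.cos(a),np.sin(a),0]); print("clip",mid,a)
d=tips[0]-tips[1]; a2=np.arctan2(-d[0],d[1]); print("a tips",a2, tips.mean(0)+.034*np.array([np.cos(a),np.sin(a),0]))
k=[mid[0],mid[1],(a+a2)/2]
ln=[(q,(0,0,255)) for q in clip(*k)]+[(board(*b),(255,0,255))]
crop(s,245,140,100,140,4.2,ln,"pics/o1.png"); crop(sc,290,230,100,130,4.5,ln,"pics/o2.png")
np.save("k.npy",[k,b])
E
```

```text
cam [0.26536304 0.02081786 1.23569501]
[[0.54737246 0.11251048 0.008     ]
 [0.56560475 0.05414668 0.008     ]
 [0.47155139 0.02492059 0.008     ]
 [0.45335235 0.08330304 0.008     ]]
board [0.50947024 0.0687202  0.30159239] 0.0016174454750263467
bar [[0.72242693 0.1487884  0.012     ]
 [0.71865532 0.065208   0.012     ]] 0.08366545562337874
tips [[0.64725446 0.16247736 0.013     ]
 [0.64269588 0.06021076 0.013     ]] 0.10236815499443692
bridge back [[0.69283572 0.14618798 0.015     ]
 [0.6903122  0.06657968 0.015     ]]
clip [0.67558687 0.10902679 0.012     ] -0.04509498465130682
a tips -0.04454588491620121 [0.67894061 0.10981135 0.013     ]
```

View pics/o1.png

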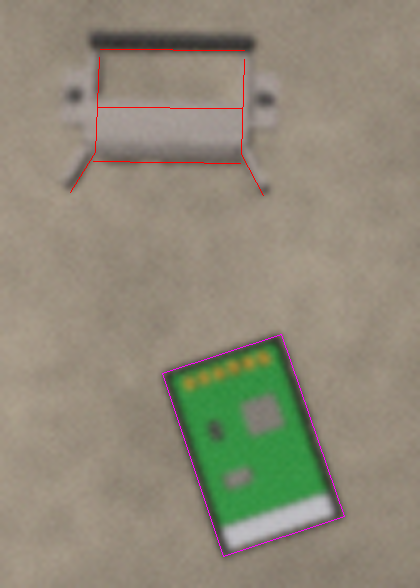

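View pics/o2.png

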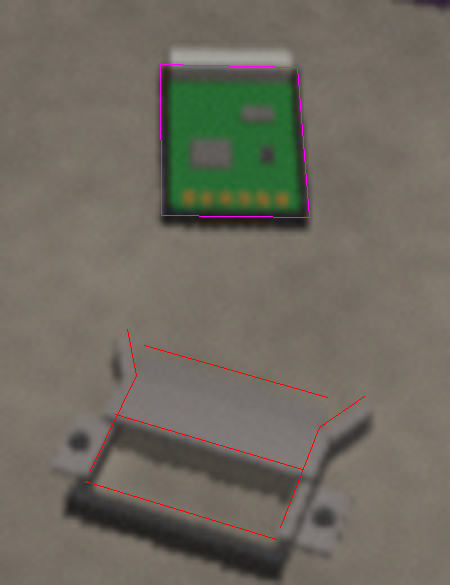

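The crops confirm it: the steel, empty clip is at about (0.677, 0.109), yaw -0.045, and the loose board at (0.509, 0.069), yaw 0.30. My plan has two pushes. First I push the board's right side with two fingertips, turning it as it slides onto the clip axis. Then I push it from the tail.

Call:
send_rows(rows=[23, 34, 0, 0, 0, 5.6, 0.6, 23, 34, 0, 0, 0, 5.6, 0.6, 23, 34, 0, 0, 0, 5.6, 0.6, 23, 34, 0, 0, 0, 5.6, 0.6, 23, 34, 0, 0, 0, 5.6, 0.6, 23, 34, 0, 0, 0, 5.6, 0.6, 23, 34, 0, 0, 0, 5.6, 0.6, 23, 34, 0, 0, 0, 5.6, 0.6])

```text
time: 1.2
tool_pos: [0.3427, -0.2535, 0.1708]
ee_rot: [-3.142, -0.0, -0.494]
wrist_force: [0.9, -0.5, -0.1]
width: 0.0565
```

Call:
send_rows(rows=[23, 34, -5, 0, 0, 5.6, 0.6, 23, 34, -5, 0, 0, 5.6, 0.6, 23, 34, -10, 0, 0, 5.6, 0.6, 23, 34, -10, 0, 0, 5.6, 0.6, 23, 34, -10, 0, 0, 5.6, 0.6, 23, 34, -10, 0, 0, 5.6, 0.6, 23, 34, -10, 0, 0, 5.6, 0.6, 23, 34, -10, 0, 0, 5.6, 0.6])

```text
time: 2.2
tool_pos: [0.5267, 0.0184, 0.1004]
ee_rot: [3.141, 0.0, 0.288]
wrist_force: [0.1, 0.7, -0.2]
width: 0.0566
```

```bash
python3 - <<'E'
from h import *
o=get_obs(); print(o["time"],o["tool_pos"],o["ee_rot"],o["width"],o["wrist_force"])
E
```

```text
2.2 [0.52673205 0.01843317 0.10037426] [3.14144968e+00 1.22918783e-04 2.88187960e-01] 0.05659738834882828 [ 0.07086838  0.68547843 -0.15362377]
```

Call:
send_rows(rows=[0, 0, -20, 0, 0, 0.8, 0.6, 0, 0, -20, 0, 0, 0, 0.6, 0, 0, -20, 0, 0, 0, 0.6, 0, 0, -15, 0, 0, 0, 0.6, 0, 0, -10, 0, 0, 0, 0.6, 0, 0, -6, 0, 0, 0, 0.6, 0, 0, -3, 0, 0, 0, 0.6, 0, 0, 0, 0, 0, 0, 0.6])

```text
time: 3.2
tool_pos: [0.5264, 0.0172, 0.0072]
ee_rot: [3.141, -0.001, 0.299]
wrist_force: [0.2, 0.7, -0.2]
width: 0.0563
```

```bash
python3 - <<'E'
from h import *
s=cam("top");sc=cam("scene");k,b=np.load("k.npy")
crop(s,240,140,110,140,4.2,[],"pics/d1.png")
crop(sc,280,200,110,110,5,[],"pics/d2.png")
E
```

```text
(no output)
```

View pics/d1.png

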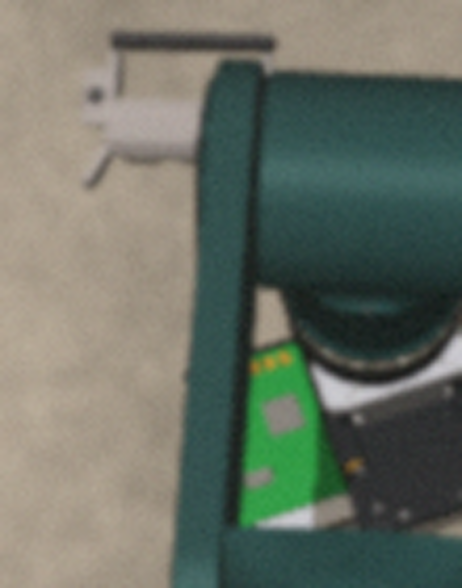

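View pics/d2.png

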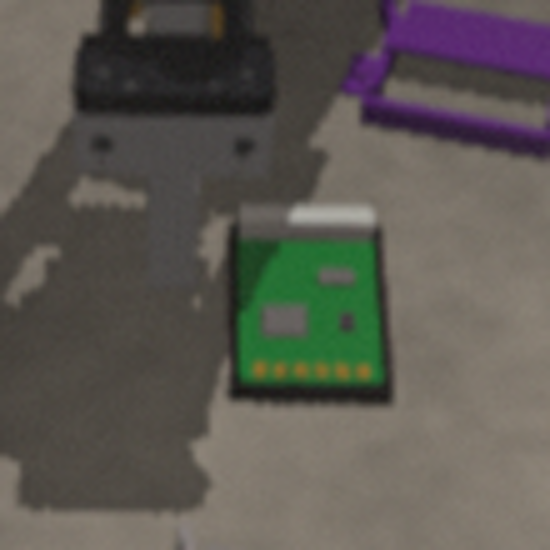

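Call:
send_rows(rows=[0, 0, -3, 0, 0, 0, 0.6, -0.5, 1.5, 0, 0, 0, 0, 0.6, -0.5, 2, 0, 0, 0, 0, 0.6, -0.5, 2, 0, 0, 0, 0, 0.6, -0.5, 2, 0, 0, 0, 0, 0.6, -0.5, 1.5, 0, 0, 0, 0, 0.6, -0.5, 1.5, 0, 0, 0, 0, 0.6, -0.5, 1.5, 0, 0, 0, 0, 0.6])

```text
time: 4.3
tool_pos: [0.5227, 0.0293, 0.0039]
ee_rot: [3.142, -0.0, 0.299]
wrist_force: [-0.3, 0.4, -0.3]
width: 0.0565
```

Call:
send_rows(rows=[-0.2, 3, 0, 0, 0, -1.2, 0.6, -0.2, 3, 0, 0, 0, -1.2, 0.6, -0.2, 3, 0, 0, 0, -1.2, 0.6, -0.2, 3, 0, 0, 0, -1.2, 0.6, -0.2, 3, 0, 0, 0, -1.2, 0.6, -0.2, 3, 0, 0, 0, -1.2, 0.6, -0.2, 3, 0, 0, 0, -1.2, 0.6, -0.2, 3, 0, 0, 0, -1.2, 0.6])

```text
time: 5.3
tool_pos: [0.5211, 0.0535, 0.0039]
ee_rot: [-3.142, -0.0, 0.13]
wrist_force: [-0.4, 0.1, -0.6]
width: 0.0562
```

```bash
python3 - <<'E'
from h import *
s=cam("top");sc=cam("scene");k,b=np.load("k.npy")
crop(sc,280,200,110,110,5,[],"pics/e2.png")
E
```

```text
(no output)
```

View pics/e2.png

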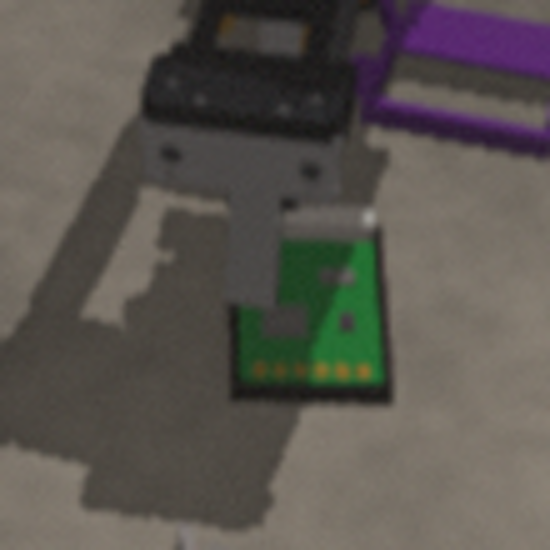

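The board hasn't moved and the wrist reads no force, yet the fingertip at crop (255,305) appears over it. I'll check the tip's projected position before moving again.

```bash
python3 - <<'E'
from h import *
sc=cam("scene");k,b=np.load("k.npy");o=get_obs();print(o)
p=o["tool_pos"];a=o["ee_rot"][2]
z=p[2]
m=lambda L,zz:T(p[0],p[1],a,np.c_[np.array(L)/1000,np.full(len(L),zz)])
f1=[[28,8],[40.5,8],[40.5,-8],[28,-8],[28,8]]; f2=[[-x,y] for x,y in f1]
f3=[[y,x] for x,y in f1]; 
ln=[(board(*b),(255,0,255))]+[(m(f,z),(0,255,255)) for f in(f1,f2)]
crop(sc,280,180,110,120,5,ln,"pics/e3.png")
print(pix2w(sc,[[280+231/5,200+300/5],[280+278/5,200+308/5]],.004),pix2w(sc,[[280+231/5,200+300/5],[280+278/5,200+308/5]],.05))
E
```

```text
{'time': 5.45, 'joint_positions': array([-6.17627949e-03,  1.24373355e-01,  1.66999596e+00, -7.84633594e-05,
        1.34718236e+00, -1.37550698e-01]), 'qvel': array([-0.00467353,  0.00172506,  0.00062123, -0.00235799, -0.00278181,
       -0.00516532]), 'joint_torque': array([ 9.23695089e-02, -3.30303490e+01, -2.76948667e+01,  8.60617217e-02,
        2.72712624e-02,  3.20325640e-02]), 'tool_pos': array([0.52108903, 0.05335317, 0.00388981]), 'ee_rot': array([ 3.14151125e+00, -3.00971270e-05,  1.31391818e-01]), 'wrist_force': array([-0.65978101, -0.19915433,  0.17363246]), 'wrist_torque': array([-0.09196132, -0.06615597,  0.05107721]), 'width': 0.056352132093090604}
[[0.51409983 0.03879835 0.004     ]
 [0.51262065 0.05825152 0.004     ]] [[0.56280496 0.05228359 0.05      ]
 [0.56142451 0.07043849 0.05      ]]
```

View pics/e3.png

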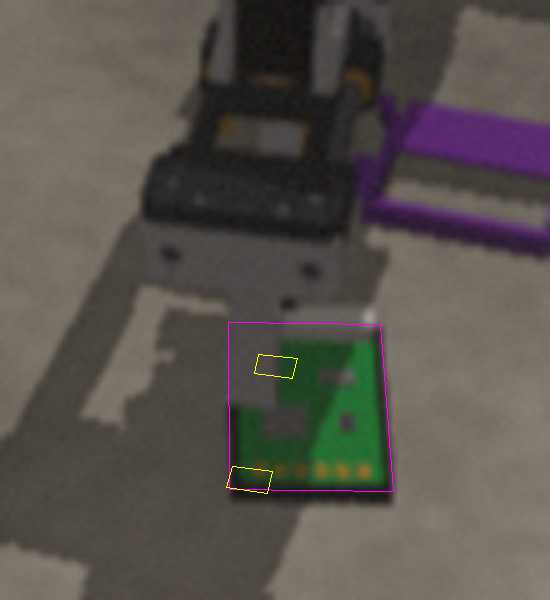

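```bash
python3 - <<'E'
from h import *
sc=cam("scene");k,b=np.load("k.npy");o=get_obs()
p=o["tool_pos"];a=o["ee_rot"][2]
m=lambda L,zz:T(p[0],p[1],a,np.c_[np.array(L)/1000,np.full(len(L),zz)])
f1=[[28,8],[40.5,8],[40.5,-8],[28,-8],[28,8]]
ln=[]
for i,zz in enumerate([.004,.024,.044,.064,.084,.101]):
    ln+=[(m(f1,zz),(0,255,255))]
ln+=[(m([[-88,-37],[88,-37],[88,37],[-88,37],[-88,-37]],.101),(0,0,255))]
crop(sc,260,130,150,150,4,ln,"pics/e4.png")
s=cam("top"); crop(s,220,120,200,150,4,ln,"pics/e5.png")
E
```

```text
(no output)
```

View pics/e4.png

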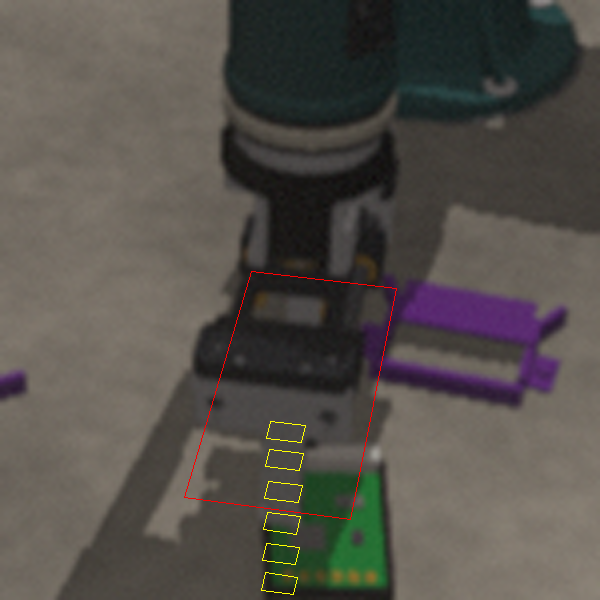

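View pics/e5.png

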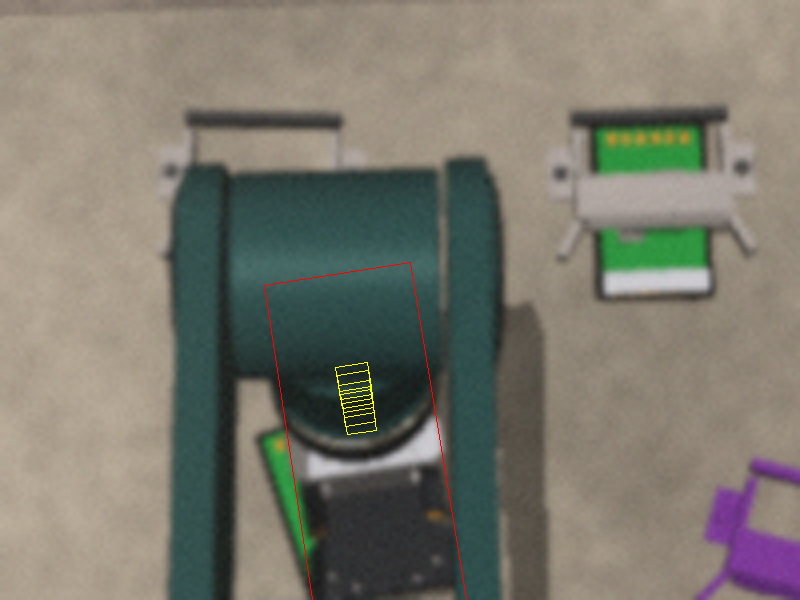

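The tip really is about 30–40 mm above the TCP reading, so the part-open fingers seem to sit higher than the shut ones, and nothing has been touched. I'll back away from the board sideways and test how tip height depends on opening.

Call:
send_rows(rows=[0, -8, 0, 0, 0, 0, 0.6, 0, -8, 0, 0, 0, 0, 0.6, 0, -8, 0, 0, 0, 0, 0.6, 0, -8, 0, 0, 0, 0, 0.6, 0, -8, 0, 0, 0, 0, 0.6, 0, -8, 0, 0, 0, 0, 0.6, 0, -8, 0, 0, 0, 0, 0.6, 0, 0, 0, 0, 0, 0, 0.6])

```text
time: 6.55
tool_pos: [0.5211, -0.0033, 0.0039]
ee_rot: [-3.142, -0.0, 0.13]
wrist_force: [-0.6, 1.4, 0.5]
width: 0.0562
```

```bash
cat > v.py <<'E'
from h import *
import sys
sc=cam("scene");o=get_obs()
p=o["tool_pos"];a=o["ee_rot"][2];w=o["width"]*500
m=lambda L,zz:T(p[0],p[1],a,np.c_[np.array(L)/1000,np.full(len(L),zz)])
ln=[]
for sg in (1,-1):
    f1=[[sg*w,8],[sg*(w+12.5),8],[sg*(w+12.5),-8],[sg*w,-8],[sg*w,8]]
    ln+=[(m(f1,z),c) for z,c in((p[2],(0,255,255)),(p[2]+.03,(0,200,0)))]
print(p,a,o["width"])
crop(sc,250,150,150,130,5,ln if len(sys.argv)>2 else [],sys.argv[1])
E
python3 v.py pics/f1.png; python3 v.py pics/f1b.png 1
```

```text
[ 0.52115266 -0.00299393  0.00391841] 0.13063502883135958 0.056397786715096654
[ 0.52111833 -0.00277352  0.00390264] 0.13101553444359948 0.056301699361306086
```

View pics/f1.png

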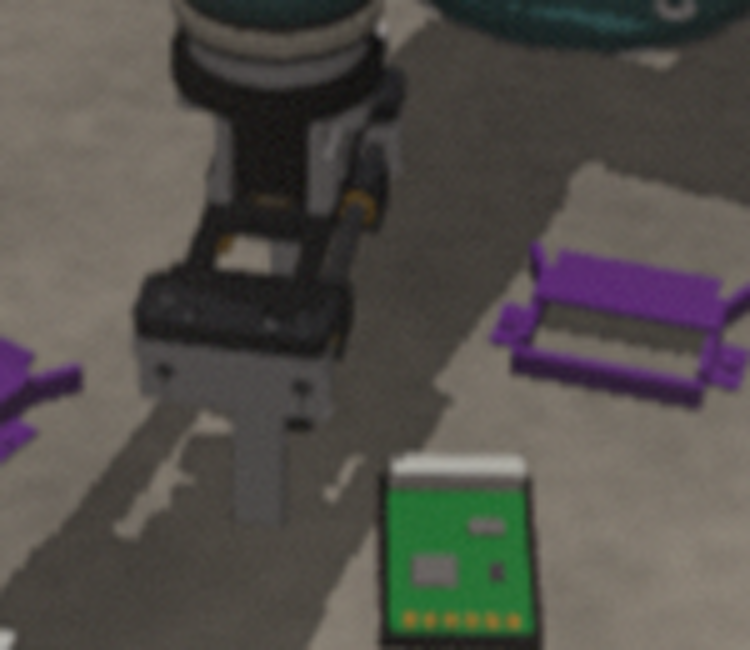

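View pics/f1b.png

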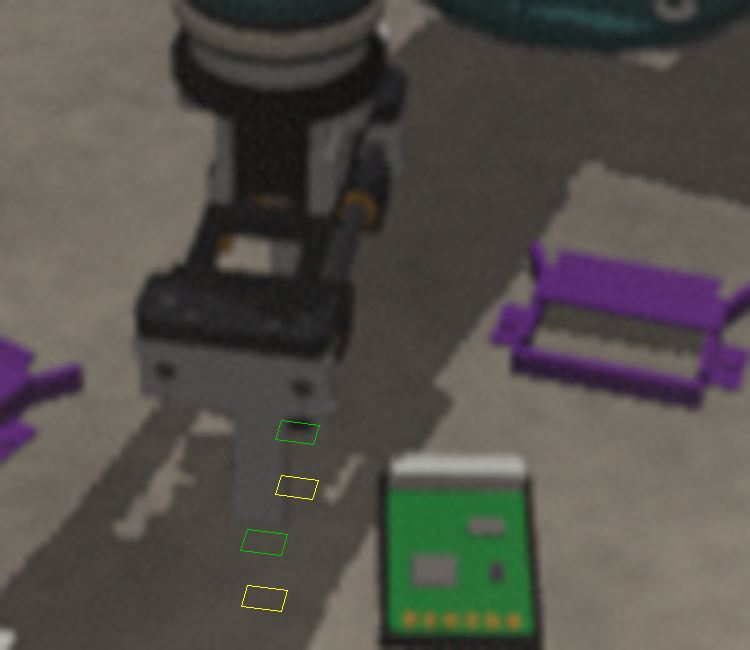

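Call:
send_rows(rows=[0, 0, 15, 0, 0, 0, 0, 0, 0, 15, 0, 0, 0, 0, 0, 0, 0, 0, 0, 0, 0, 0, 0, 0, 0, 0, 0, 0, 0, 0, 0, 0, 0, 0, 0, 0, 0, 0, 0, 0, 0, 0, 0, 0, 0, 0, 0, 0, 0, 0, 0, 0, 0, 0, 0, 0])

```text
time: 7.65
tool_pos: [0.521, -0.0028, 0.0337]
ee_rot: [-3.142, 0.0, 0.131]
wrist_force: [-0.5, 0.8, 0.2]
width: 0.0006
```

```bash
python3 v.py pics/g1b.png 1
```

```text
[ 0.52105695 -0.00278843  0.03379446] 0.1311957192455817 0.0004972448416613179
```

View pics/g1b.png

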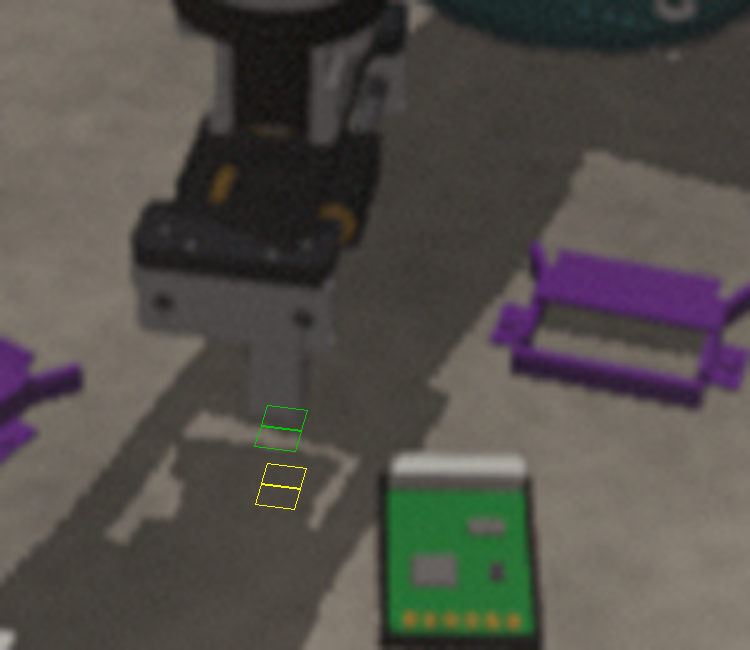

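```bash
python3 - <<'E'
from h import *
p=np.array([.1581,-.5262,.1698]);a=-1.279
for n,(x0,y0,w,h) in dict(scene=(80,0,150,130),top=(490,310,150,170)).items():
    s=dict(cam(n)); s["color"]=cv2.imread(f"pics/{n}0.png")[:,:,::-1]
    m=lambda L,zz:T(p[0],p[1],a,np.c_[np.array(L)/1000,np.full(len(L),zz)])
    ln=[]
    for sg in(1,-1):
        f1=[[sg*47,8],[sg*59.5,8],[sg*59.5,-8],[sg*47,-8],[sg*47,8]]
        ln+=[(m(f1,p[2]),(0,255,255)),(m(f1,p[2]+.04),(0,255,0))]
    crop(s,x0,y0,w,h,4,ln,f"pics/s_{n}.png")
    print(w2pix(s,[p]))
E
```

```text
[[160.47480286  79.43726544]]
[[639.38560534 412.78570464]]
```

View pics/s_scene.png

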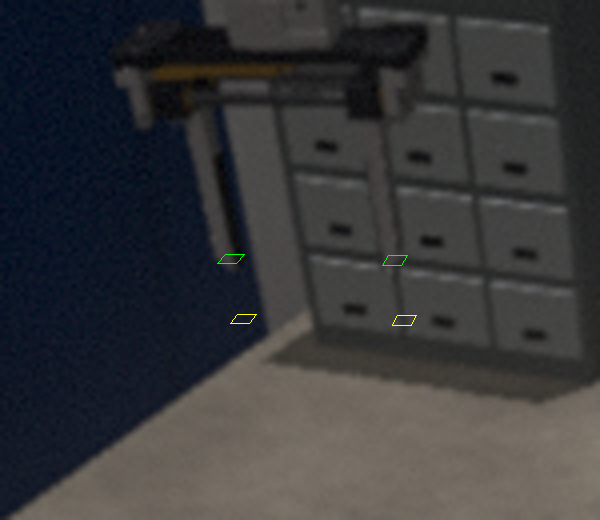

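View pics/s_top.png

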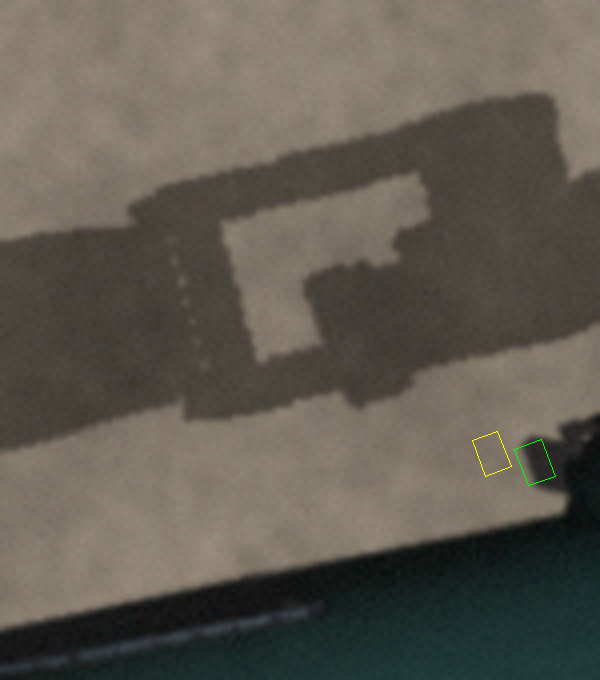

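Both cameras agree at the start pose as well: the true tips are about 40 mm further back along the tool axis than the reported TCP. I'll descend in guarded steps here on the open bench, watching force and pictures, to calibrate that offset.

Call:
send_rows(rows=[0, 0, -8, 0, 0, 0, 0, 0, 0, -8, 0, 0, 0, 0, 0, 0, -8, 0, 0, 0, 0, 0, 0, -8, 0, 0, 0, 0, 0, 0, -6, 0, 0, 0, 0, 0, 0, -6, 0, 0, 0, 0, 0, 0, -6, 0, 0, 0, 0, 0, 0, 0, 0, 0, 0, 0])

```text
time: 8.8
tool_pos: [0.5207, -0.0027, -0.0167]
ee_rot: [-3.141, 0.001, 0.131]
wrist_force: [0.3, -0.3, 0.6]
width: 0.0004
```

```bash
python3 v.py pics/g2b.png 1
```

```text
[ 0.52100229 -0.00275961 -0.01628865] 0.13122094312587596 0.00010437728046367302
```

View pics/g2b.png

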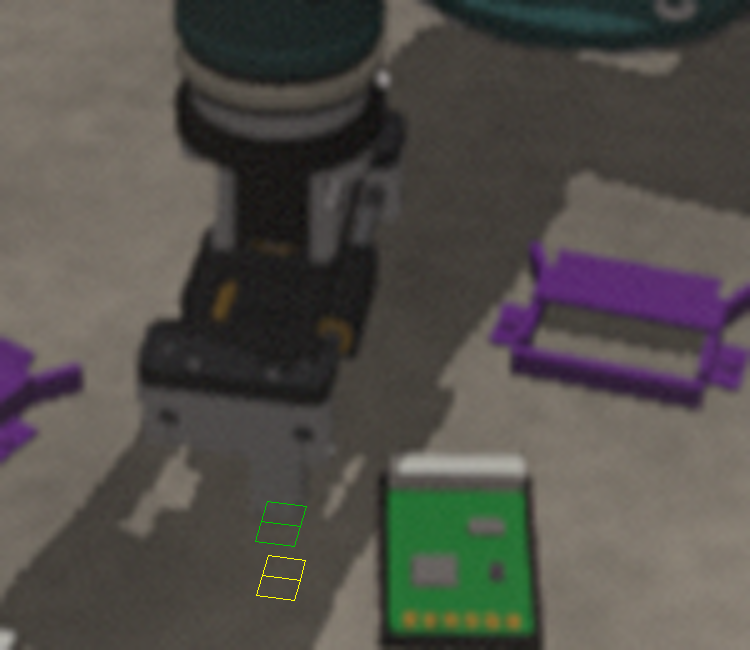

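Call:
send_rows(rows=[0, 0, -2, 0, 0, 0, 0, 0, 0, -2, 0, 0, 0, 0, 0, 0, -2, 0, 0, 0, 0, 0, 0, -1.5, 0, 0, 0, 0, 0, 0, -1.5, 0, 0, 0, 0, 0, 0, -1.5, 0, 0, 0, 0, 0, 0, -1.5, 0, 0, 0, 0, 0, 0, 0, 0, 0, 0, 0])

```text
time: 9.85
tool_pos: [0.521, -0.0028, -0.0283]
ee_rot: [-3.142, 0.0, 0.131]
wrist_force: [0.6, -0.1, -0.1]
width: 0.0007
```

```bash
python3 v.py pics/g3.png
```

```text
[ 0.52105568 -0.00278078 -0.02817778] 0.13121041872811956 0.00043118776820619845
```

View pics/g3.png

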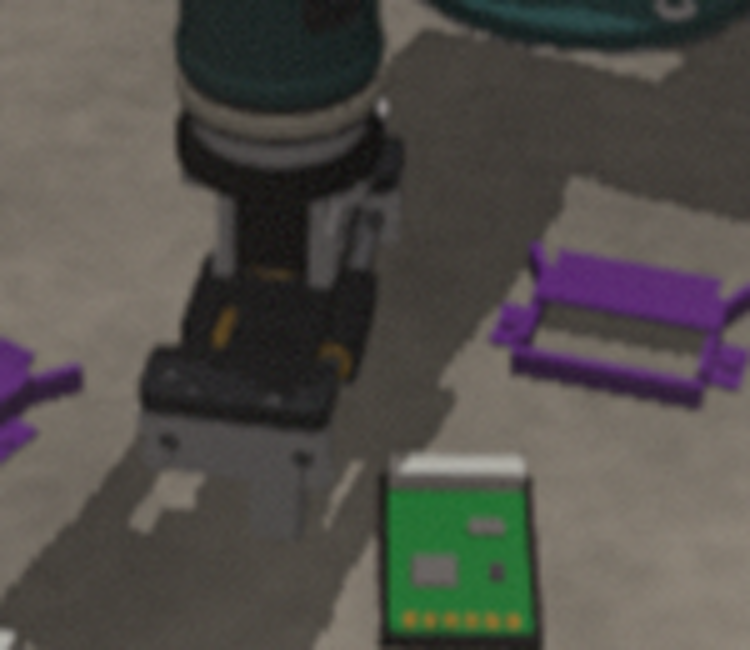

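Call:
send_rows(rows=[0, 0, -1, 0, 0, 0, 0, 0, 0, -1, 0, 0, 0, 0, 0, 0, -1, 0, 0, 0, 0, 0, 0, -1, 0, 0, 0, 0, 0, 0, -1, 0, 0, 0, 0, 0, 0, -1, 0, 0, 0, 0, 0, 0, 0, 0, 0, 0, 0, 0, 0, 0, 0, 0, 0, 0])

```text
time: 10.9
tool_pos: [0.5211, -0.0028, -0.0341]
ee_rot: [-3.142, -0.0, 0.131]
wrist_force: [0.6, 0.0, 0.9]
width: 0.0005
```

```bash
python3 v.py pics/g4.png
```

```text
[ 0.52112127 -0.00276738 -0.03407602] 0.13122685107315024 0.0003445031721119283
```

View pics/g4.png

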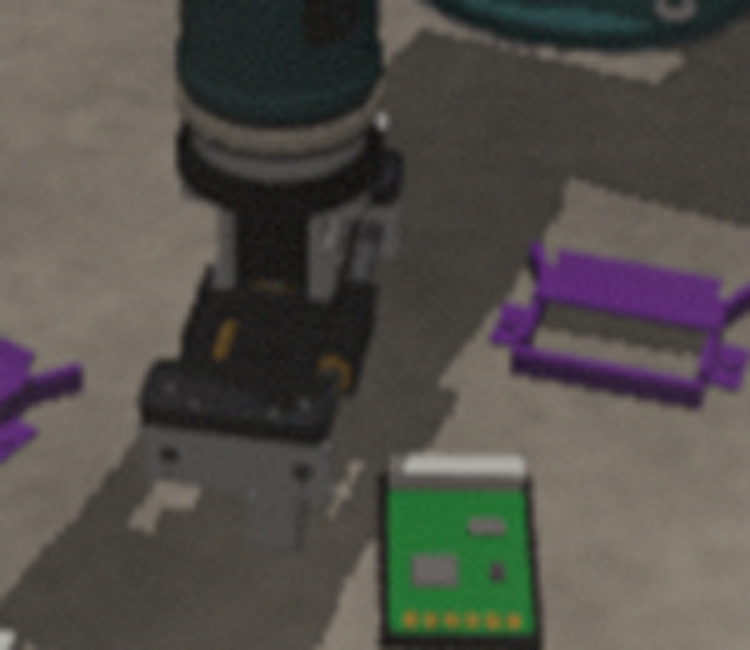

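Call:
send_rows(rows=[0, 0, -1, 0, 0, 0, 0, 0, 0, -1, 0, 0, 0, 0, 0, 0, -1, 0, 0, 0, 0, 0, 0, 0, 0, 0, 0, 0, 0, 0, 0, 0, 0, 0, 0, 0, 0, 0, 0, 0, 0, 0, 0, 0, 0, 0, 0, 0, 0, 0, 0, 0, 0, 0, 0, 0])

```text
time: 11.95
tool_pos: [0.5213, -0.0028, -0.0344]
ee_rot: [3.141, -0.001, 0.131]
wrist_force: [-5.4, 0.7, 14.3]
width: 0.0006
```

```bash
python3 - <<'E'
from h import *
o=get_obs();print(o["time"],o["tool_pos"],o["wrist_force"]); snapshot("scene"); o=get_obs(); print(o["wrist_force"])
E
```

```text
11.95 [ 0.52131728 -0.00280026 -0.0343903 ] [-5.42809535  0.73841126 14.29251314]
[-4.9867392  -0.35765575 12.96297002]
```

The bench contact shows at tool z ≈ -34.4 mm, so the true tips sit 34 mm above the reported TCP. I'll work at tool z ≈ -30.6, which puts the tips about 4 mm over the bench.

Call:
send_rows(rows=[0, 0, 3.5, 0, 0, 0, 0.6, 0, 0, 3, 0, 0, 0, 0.6, 1, 1, 0, 0, 0, 2, 0.6, 1, 1, 0, 0, 0, 2, 0.6, 1, 2, 0, 0, 0, 2, 0.6, 1, 2, 0, 0, 0, 2, 0.6, 1, 2, 0, 0, 0, 1.7, 0.6, 1, 0, 0, 0, 0, 0, 0.6])

```text
time: 13.0
tool_pos: [0.5272, 0.0054, -0.0306]
ee_rot: [3.142, -0.0, 0.301]
wrist_force: [0.5, 0.2, -0.2]
width: 0.0565
```

Call:
send_rows(rows=[-0.9, 3, 0, 0, 0, 0, 0.6, -0.9, 3, 0, 0, 0, 0, 0.6, -0.9, 3, 0, 0, 0, 0, 0.6, -0.9, 3, 0, 0, 0, 0, 0.6, -0.9, 3, 0, 0, 0, 0, 0.6, -0.9, 3, 0, 0, 0, 0, 0.6, -0.6, 2, 0, 0, 0, 0, 0.6, 0, 0, 0, 0, 0, 0, 0.6])

```text
time: 14.0
tool_pos: [0.5211, 0.0254, -0.0306]
ee_rot: [3.142, -0.0, 0.301]
wrist_force: [-0.1, -0.7, -0.1]
width: 0.0563
```

```bash
sed -i 's/zz)\])/zz+.0344)])/' v.py; python3 v.py pics/i1.png 1
```

```text
[ 0.52112187  0.02527158 -0.03058518] 0.3006229810242156 0.05620319639040053
```

View pics/i1.png

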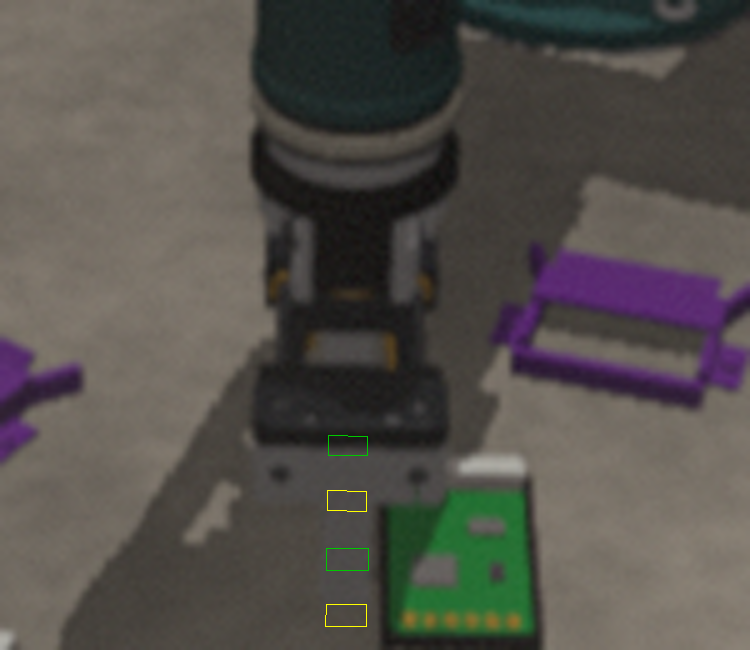

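Call:
send_rows(rows=[-0.6, 2, 0, 0, 0, 0, 0.6, -0.6, 2, 0, 0, 0, 0, 0.6, 0, 2.8, 0, 0, 0, -1.2, 0.6, 0, 2.8, 0, 0, 0, -1.2, 0.6, 0, 2.8, 0, 0, 0, -1.2, 0.6, 0, 2.8, 0, 0, 0, -1.2, 0.6, 0, 2.8, 0, 0, 0, -1.2, 0.6, 0, 2.8, 0, 0, 0, -1.2, 0.6])

```text
time: 15.05
tool_pos: [0.5199, 0.0462, -0.0306]
ee_rot: [-3.142, -0.0, 0.173]
wrist_force: [-1.1, -1.1, 0.1]
width: 0.0564
```

```bash
python3 v.py pics/i2.png
```

```text
[ 0.5199459   0.04660668 -0.03059436] 0.1732138312363194 0.05651534238678623
```

View pics/i2.png

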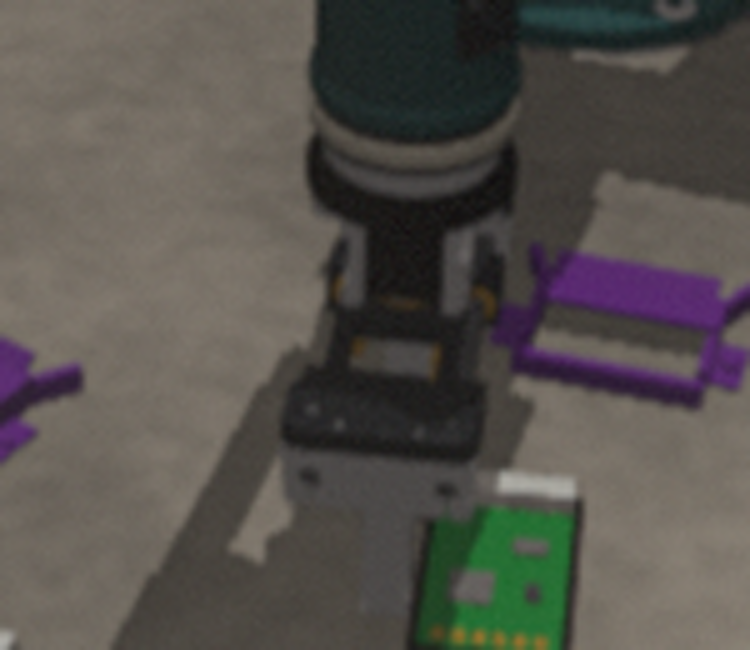

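The board is moving and turning as planned. I'll continue.

Call:
send_rows(rows=[0, 2.8, 0, 0, 0, -1.2, 0.6, 0, 2.8, 0, 0, 0, -1.2, 0.6, 0, 2.8, 0, 0, 0, -1.2, 0.6, 0, 2.8, 0, 0, 0, -1.2, 0.6, 0, 2.8, 0, 0, 0, -1.2, 0.6, 0, 2.8, 0, 0, 0, -1.2, 0.6, 0, 2.8, 0, 0, 0, -1.2, 0.6, 0, 2.8, 0, 0, 0, -1.2, 0.6])

```text
time: 16.1
tool_pos: [0.5199, 0.0686, -0.0306]
ee_rot: [3.142, -0.0, 0.006]
wrist_force: [-0.4, -0.2, 0.1]
width: 0.0563
```

Call:
send_rows(rows=[0, 2.3, 0, 0, 0, -1, 0.6, 0, 2.3, 0, 0, 0, -1, 0.6, 0, 1.2, 0, 0, 0, -0.6, 0.6, 0, 0.6, 0, 0, 0, -0.3, 0.6, 0, 0, 0, 0, 0, 0, 0.6, 0, -5, 0, 0, 0, 0, 0.6, 0, -10, 0, 0, 0, 0, 0.6, 0, -15, 0, 0, 0, 0, 0.6])

```text
time: 17.1
tool_pos: [0.52, 0.044, -0.0305]
ee_rot: [3.142, -0.0, -0.043]
wrist_force: [0.2, -0.4, 0.2]
width: 0.0564
```

```bash
cat > w.py <<'E'
from h import *
import sys
n,name=sys.argv[1:3]
x0,y0,w,h,f=map(int,sys.argv[3:8])
crop(cam(n),x0,y0,w,h,f,[],name); o=get_obs(); print(o["tool_pos"],o["ee_rot"],o["wrist_force"])
E
python3 w.py scene pics/j1.png 290 220 110 140 4;python3 w.py top pics/j2.png 230 130 140 150 4
```

```text
[ 0.52004517  0.04200819 -0.03055838] [ 3.13983164e+00 -3.35852970e-04 -4.44212022e-02] [-0.77866128 -0.7270456  -0.78977395]
[ 0.52001686  0.04302365 -0.03054415] [ 3.14105157e+00 -2.47918919e-04 -4.55286996e-02] [-0.21481287 -0.57892884 -0.10791192]
```

View pics/j1.png

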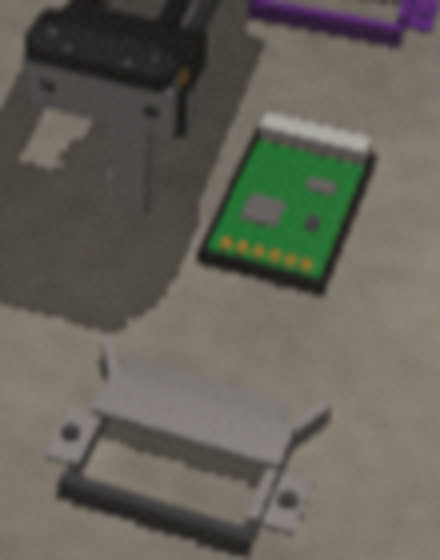

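View pics/j2.png

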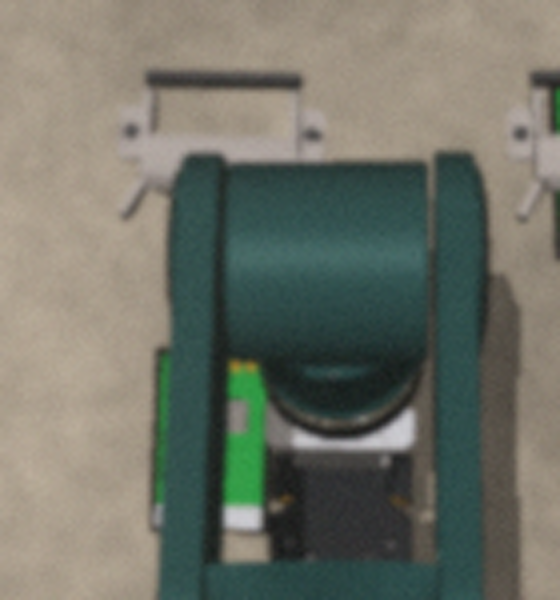

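```bash
python3 - <<'E'
from h import *
from scipy.optimize import least_squares
s=cam("scene");k,b=np.load("k.npy")
g=lambda L:(np.array(L,float)+.5)/4-.5+[290,220]
c=g([[202,253],[323,285],[375,152]]); w=pix2w(s,c,.008)
M=np.array([[50,-32,8],[50,32,8],[-50,32,8]])/1000
f=least_squares(lambda p:(T(*p,M)-w)[:,:2].ravel(),[.52,.116,0]); b=f.x; print("board scene",b,f.fun*1000)
ln=[(board(*b),(255,0,255)),(board(.52,.1161,-.045),(255,255,0))]+[(q,(0,0,255)) for q in clip(*k)]
crop(s,290,220,110,140,5,ln,"pics/j3.png")
t=cam("top"); crop(t,230,130,120,140,5,ln,"pics/j4.png")
E
```

```text
board scene [ 0.52349137  0.11542537 -0.02390221] [ 0.4412445  -2.07729518 -0.41751163  1.76255464 -0.02373288  0.31474053]
```

View pics/j3.png

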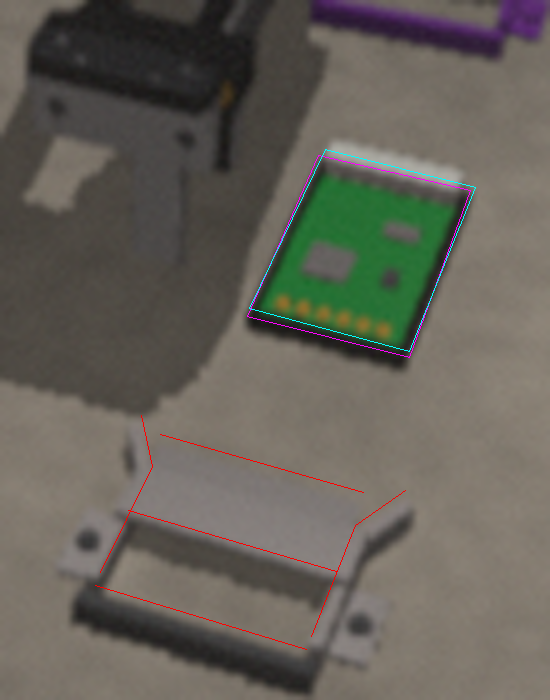

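View pics/j4.png

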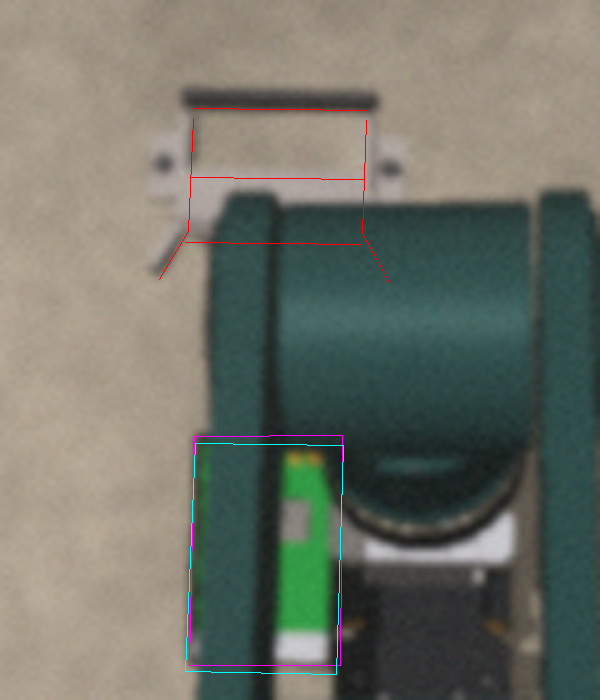

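```bash
python3 - <<'E'
from h import *
t=cam("top"); print(pix2w(t,[[268,308],[313,308],[265,328],[320,328],[268,346],[318,346]],.012))
E
```

```text
[[0.3774791  0.14774429 0.012     ]
 [0.37528766 0.0538517  0.012     ]
 [0.33613454 0.15429538 0.012     ]
 [0.3335873  0.04024867 0.012     ]
 [0.29906586 0.14834457 0.012     ]
 [0.29685768 0.0452178  0.012     ]]
```

Call:
send_rows(rows=[0, 0, 15, 0, 0, 0, 0.4, 0, 0, 15, 0, 0, 0, 0.4, 0, 0, 15, 0, 0, 0, 0.4, -10, 2, 0, 0, 0, 9, 0.4, -10, 6, 0, 0, 0, 9, 0.4, -10, 8, 0, 0, 0, 9, 0.4, -10, 10, 0, 0, 0, 9, 0.4, -10, 10, 0, 0, 0, 9, 0.4])

```text
time: 18.35
tool_pos: [0.4701, 0.0813, 0.0157]
ee_rot: [3.141, -0.001, 0.747]
wrist_force: [-0.0, 0.7, 0.1]
width: 0.0377
```

Call:
send_rows(rows=[-10, 10, 0, 0, 0, 9, 0.4, -10, 10, 0, 0, 0, 9, 0.4, -6, 10, 0, 0, 0, 9, 0.4, 0, 10, 0, 0, 0, 9, 0.4, 0, 0, 0, 0, 0, 9, 0.4, 0, 0, 0, 0, 0, 0, 0.4, 0, 0, 0, 0, 0, 0, 0.4, 0, 0, 0, 0, 0, 0, 0.4])

```text
time: 19.35
tool_pos: [0.444, 0.1208, 0.0147]
ee_rot: [3.141, -0.0, 1.526]
wrist_force: [-0.5, -1.5, 0.7]
width: 0.0375
```

```bash
python3 w.py scene pics/k1.png 290 180 110 140 5
```

```text
[0.44400727 0.12075833 0.01455835] [ 3.14141076e+00 -1.45854008e-04  1.52632493e+00] [-1.41973421 -0.39178576  0.08556736]
```

View pics/k1.png

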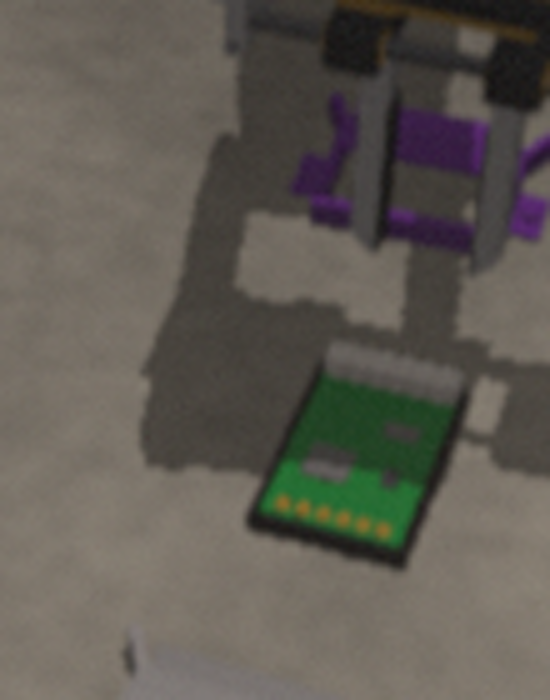

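Call:
send_rows(rows=[0, 0, -10, 0, 0, 0, 0.4, 0, -1, -10, 0, 0, 0, 0.4, 0, 0, -10, 0, 0, 0, 0.4, 0, 0, -8, 0, 0, 0, 0.4, 0, 0, -4, 0, 0, 0, 0.4, 0, 0, -2, 0, 0, 0, 0.4, 0, 0, 0, 0, 0, 0, 0.4, 2, 0, 0, 0, 0, 0, 0.4])

```text
time: 20.4
tool_pos: [0.4462, 0.1199, -0.0292]
ee_rot: [3.141, -0.0, 1.528]
wrist_force: [-0.8, -0.3, -0.3]
width: 0.0376
```

Call:
send_rows(rows=[3, 0, 0, 0, 0, 0, 0.4, 3, -0.1, 0, 0, 0, 0, 0.4, 3, -0.2, 0, 0, 0, 0, 0.4, 3, -0.1, 0, 0, 0, 0, 0.4, 3, -0.2, 0, 0, 0, 0, 0.4, 3, -0.1, 0, 0, 0, 0, 0.4, 3, -0.2, 0, 0, 0, 0, 0.4, 3, -0.1, 0, 0, 0, 0, 0.4])

```text
time: 21.4
tool_pos: [0.4696, 0.1188, -0.0297]
ee_rot: [-3.141, -0.0, 1.528]
wrist_force: [-2.1, -0.9, 0.4]
width: 0.0379
```

```bash
python3 w.py scene pics/k2.png 290 200 110 140 5;python3 w.py top pics/k3.png 230 130 120 140 5
```

```text
[ 0.47025598  0.11880632 -0.02965611] [ 3.14156490e+00 -8.83449457e-05  1.52748238e+00] [-0.41552436  0.50087813 -0.35697801]
[ 0.47025557  0.11880452 -0.02967745] [ 3.14129182e+00 -8.10969968e-05  1.52744995e+00] [-0.74871513 -0.24255674  0.18941528]
```

View pics/k2.png

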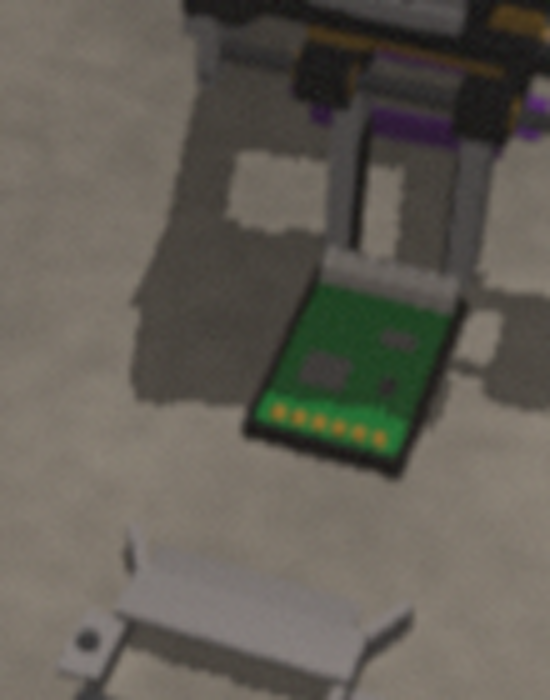

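View pics/k3.png

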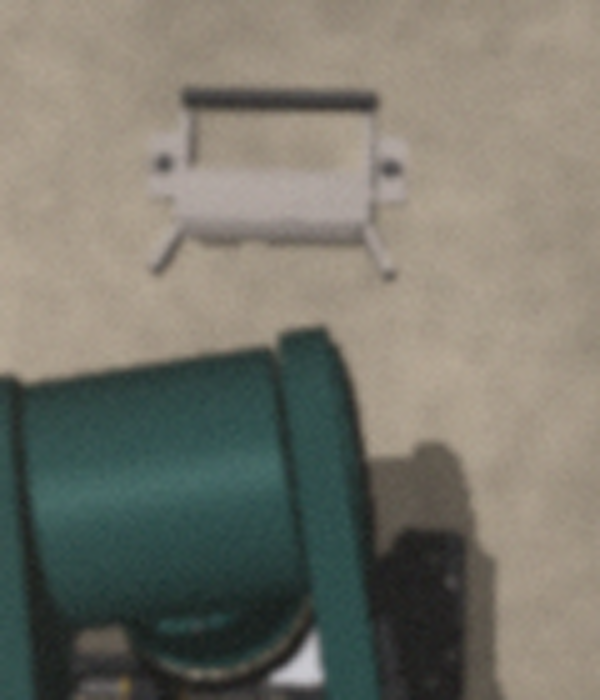

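Call:
send_rows(rows=[4, -0.2, 0, 0, 0, 0, 0.4, 4, -0.2, 0, 0, 0, 0, 0.4, 4, -0.2, 0, 0, 0, 0, 0.4, 4, -0.1, 0, 0, 0, 0, 0.4, 4, -0.2, 0, 0, 0, 0, 0.4, 4, -0.2, 0, 0, 0, 0, 0.4, 4, -0.2, 0, 0, 0, 0, 0.4, 4, -0.2, 0, 0, 0, 0, 0.4])

```text
time: 22.5
tool_pos: [0.5022, 0.1173, -0.0296]
ee_rot: [-3.142, -0.0, 1.527]
wrist_force: [-0.4, 0.0, 0.0]
width: 0.0377
```

Call:
send_rows(rows=[4, -0.2, 0, 0, 0, 0, 0.4, 4, -0.2, 0, 0, 0, 0, 0.4, 4, -0.2, 0, 0, 0, 0, 0.4, 3, -0.1, 0, 0, 0, 0, 0.4, 3, -0.2, 0, 0, 0, 0, 0.4, 2, -0.1, 0, 0, 0, 0, 0.4, 2, -0.1, 0, 0, 0, 0, 0.4, 0, 0, 0, 0, 0, 0, 0.4])

```text
time: 23.5
tool_pos: [0.5243, 0.1162, -0.0295]
ee_rot: [3.141, -0.0, 1.527]
wrist_force: [0.4, -0.5, 0.6]
width: 0.0378
```

```bash
python3 w.py scene pics/l2.png 290 220 110 140 5;python3 w.py top pics/l3.png 230 130 120 140 5
```

```text
[ 0.52431993  0.11620043 -0.02948013] [ 3.14080012e+00 -1.35666744e-04  1.52741675e+00] [ 0.28403099 -0.80292497  0.11774991]
[ 0.52432932  0.11623947 -0.02942327] [ 3.14066359e+00 -1.37146795e-04  1.52753521e+00] [-0.34594681 -0.18011374  0.65948953]
```

View pics/l2.png

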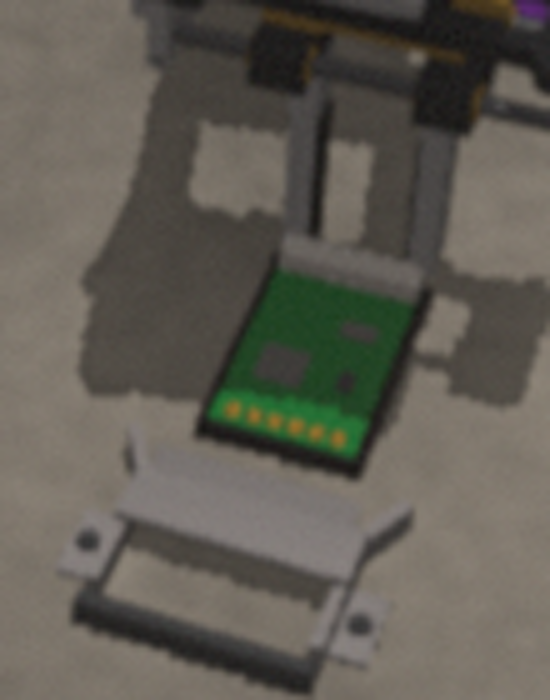

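View pics/l3.png

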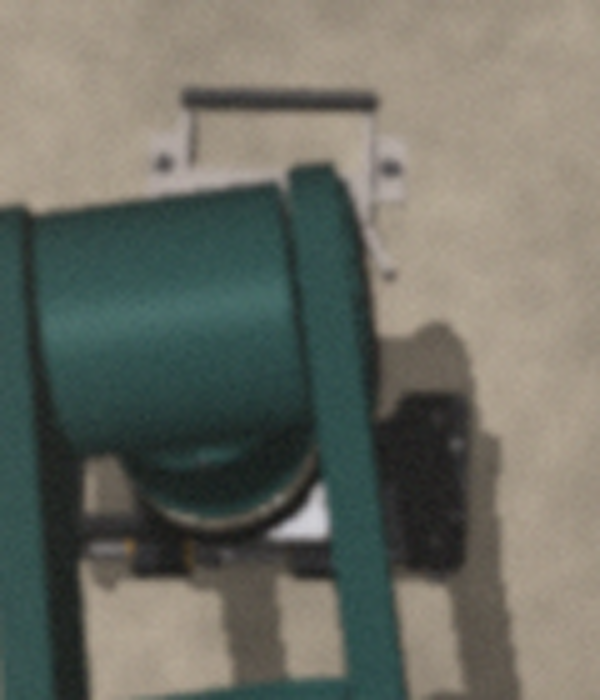

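Call:
send_rows(rows=[3, -0.1, 0, 0, 0, 0, 0.4, 3, -0.2, 0, 0, 0, 0, 0.4, 3, -0.1, 0, 0, 0, 0, 0.4, 3, -0.1, 0, 0, 0, 0, 0.4, 3, -0.2, 0, 0, 0, 0, 0.4, 3, -0.1, 0, 0, 0, 0, 0.4, 3, -0.1, 0, 0, 0, 0, 0.4, 3, -0.2, 0, 0, 0, 0, 0.4])

```text
time: 24.6
tool_pos: [0.5481, 0.1151, -0.0296]
ee_rot: [3.142, -0.0, 1.528]
wrist_force: [-1.4, 0.4, 1.7]
width: 0.0375
```

```bash
python3 w.py scene pics/m2.png 290 220 110 140 5
```

```text
[ 0.54863585  0.11507276 -0.02956312] [ 3.14080791e+00 -1.76552187e-04  1.52739999e+00] [-0.13831202  0.49268278  1.2123297 ]
```

View pics/m2.png

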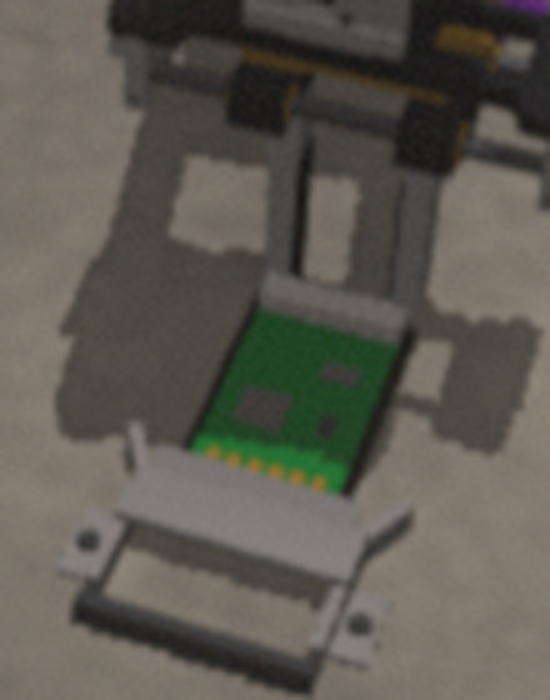

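Call:
send_rows(rows=[3, -0.1, 0, 0, 0, 0, 0.4, 3, -0.2, 0, 0, 0, 0, 0.4, 3, -0.1, 0, 0, 0, 0, 0.4, 3, -0.1, 0, 0, 0, 0, 0.4, 3, -0.2, 0, 0, 0, 0, 0.4, 3, -0.1, 0, 0, 0, 0, 0.4, 3, -0.1, 0, 0, 0, 0, 0.4, 3, -0.2, 0, 0, 0, 0, 0.4])

```text
time: 25.65
tool_pos: [0.5721, 0.114, -0.0297]
ee_rot: [-3.142, -0.0, 1.528]
wrist_force: [-1.0, -0.8, -0.8]
width: 0.0374
```

Call:
send_rows(rows=[3, -0.1, 0, 0, 0, 0, 0.4, 3, -0.2, 0, 0, 0, 0, 0.4, 3, -0.1, 0, 0, 0, 0, 0.4, 3, -0.1, 0, 0, 0, 0, 0.4, 3, -0.2, 0, 0, 0, 0, 0.4, 3, -0.1, 0, 0, 0, 0, 0.4, 3, -0.1, 0, 0, 0, 0, 0.4, 3, -0.2, 0, 0, 0, 0, 0.4])

```text
time: 26.65
tool_pos: [0.5961, 0.1129, -0.0296]
ee_rot: [-3.142, -0.0, 1.528]
wrist_force: [-0.1, 0.7, -0.9]
width: 0.0374
```

```bash
python3 w.py scene pics/n2.png 290 220 110 140 5
```

```text
[ 0.59656015  0.11288454 -0.02956093] [ 3.14100951e+00 -1.41072132e-04  1.52743227e+00] [ 0.4590841  -0.67345907 -0.26517198]
```

View pics/n2.png

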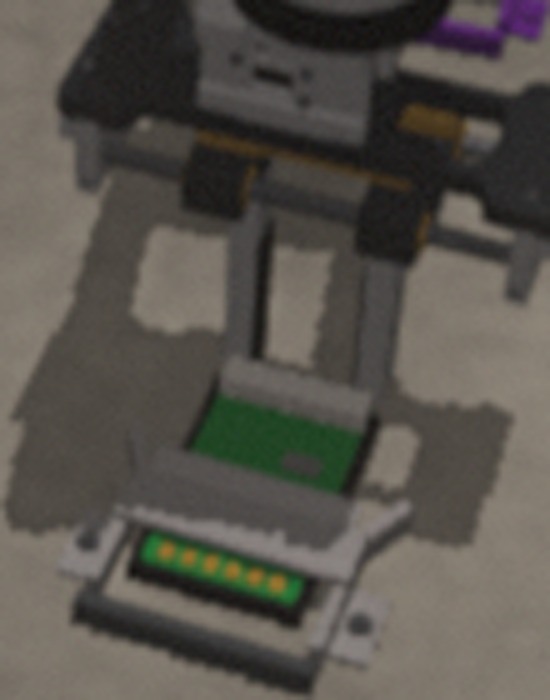

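The nose has come out past the bridge, centred, with about 18 mm to go. From here I'll use small steps and watch the force.

Call:
send_rows(rows=[2, -0.1, 0, 0, 0, 0, 0.4, 2, -0.1, 0, 0, 0, 0, 0.4, 2, -0.1, 0, 0, 0, 0, 0.4, 2, -0.1, 0, 0, 0, 0, 0.4, 1.5, 0, 0, 0, 0, 0, 0.4, 1.5, -0.1, 0, 0, 0, 0, 0.4, 1, 0, 0, 0, 0, 0, 0.4, 0, 0, 0, 0, 0, 0, 0.4])

```text
time: 27.7
tool_pos: [0.6082, 0.1124, -0.0295]
ee_rot: [3.141, -0.0, 1.527]
wrist_force: [-0.7, -0.1, 1.6]
width: 0.0373
```

```bash
python3 w.py scene pics/o3.png 290 220 110 140 5
```

```text
[ 0.60812043  0.11242104 -0.02954212] [ 3.14116958e+00 -1.26099523e-04  1.52743718e+00] [-0.19260832  0.89623563  1.07373334]
```

View pics/o3.png

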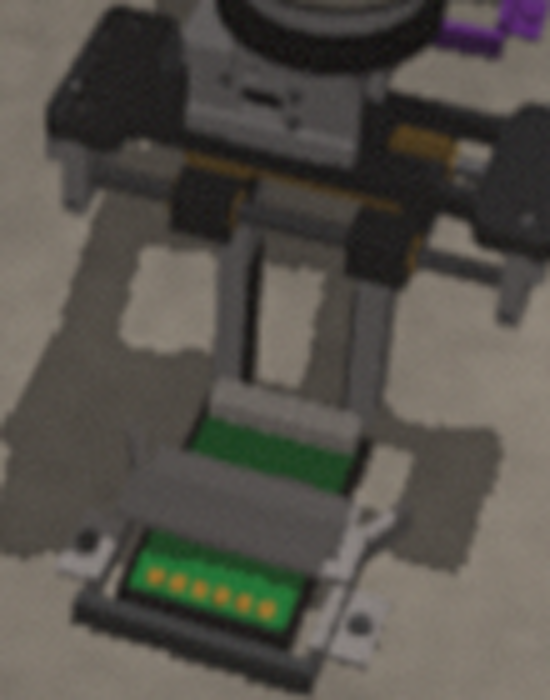

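Call:
send_rows(rows=[1, 0, 0, 0, 0, 0, 0.4, 1, -0.1, 0, 0, 0, 0, 0.4, 1, 0, 0, 0, 0, 0, 0.4, 1, -0.1, 0, 0, 0, 0, 0.4, 0.5, 0, 0, 0, 0, 0, 0.4, 0.5, 0, 0, 0, 0, 0, 0.4, 0, 0, 0, 0, 0, 0, 0.4, 0, 0, 0, 0, 0, 0, 0.4])

```text
time: 28.75
tool_pos: [0.613, 0.1122, -0.0296]
ee_rot: [3.141, -0.0, 1.528]
wrist_force: [-1.5, -0.3, 0.0]
width: 0.0374
```

```bash
python3 w.py scene pics/p3.png 290 220 110 140 5
```

```text
[ 0.61301628  0.11221232 -0.02961266] [ 3.14137728e+00 -8.10192136e-05  1.52744659e+00] [-1.34402308  0.2398447   0.94779037]
```

View pics/p3.png

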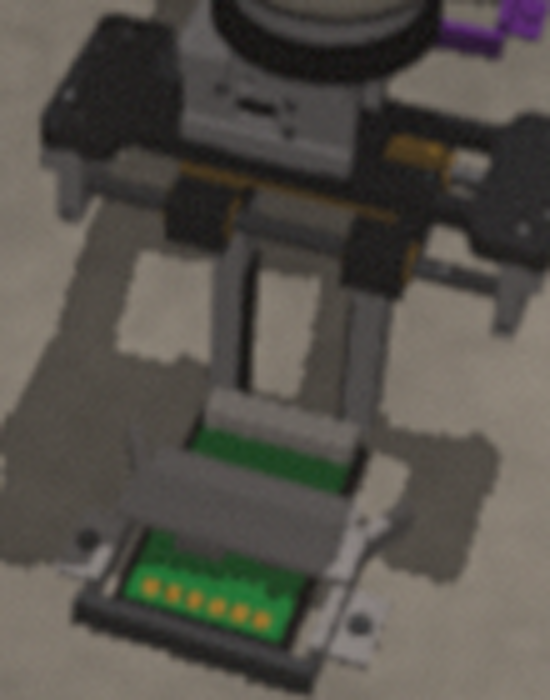

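Call:
send_rows(rows=[0.5, 0, 0, 0, 0, 0, 0.4, 0.5, 0, 0, 0, 0, 0, 0.4, 0.5, 0, 0, 0, 0, 0, 0.4, 0.5, 0, 0, 0, 0, 0, 0.4, 0, 0, 0, 0, 0, 0, 0.4, 0, 0, 0, 0, 0, 0, 0.4, 0, 0, 0, 0, 0, 0, 0.4, 0, 0, 0, 0, 0, 0, 0.4])

```text
time: 29.8
tool_pos: [0.6145, 0.1122, -0.0296]
ee_rot: [-3.141, -0.0, 1.527]
wrist_force: [-3.5, 0.2, 2.2]
width: 0.0377
```

```bash
python3 w.py scene pics/q3.png 300 310 70 60 8
```

```text
[ 0.61453516  0.1122431  -0.02962695] [-3.14081551e+00 -1.55776372e-05  1.52751980e+00] [-4.58982053 -0.83555215  2.65705769]
```

View pics/q3.png

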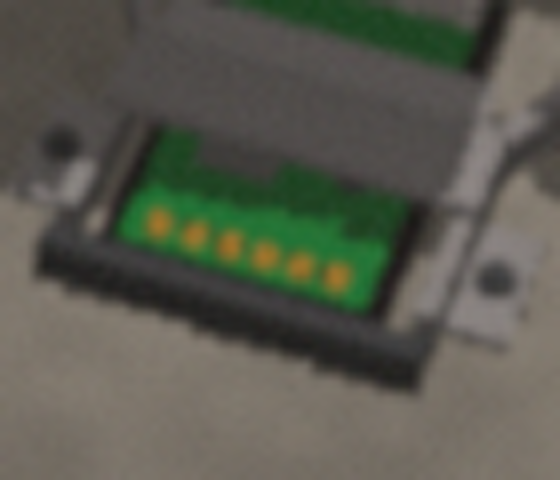

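The force rises to about 4 N and the tool stops 0.5 mm short, so the nose is against the bar. I'll add one slight nudge to square it, then back off.

Call:
send_rows(rows=[0.5, 0, 0, 0, 0, 0, 0.4, 0.5, 0, 0, 0, 0, 0, 0.4, 0, 0, 0, 0, 0, 0, 0.4, 0, 0, 0, 0, 0, 0, 0.4, 0, 0, 0, 0, 0, 0, 0.4, 0, 0, 0, 0, 0, 0, 0.4, 0, 0, 0, 0, 0, 0, 0.4, 0, 0, 0, 0, 0, 0, 0.4])

```text
time: 30.85
tool_pos: [0.6145, 0.1123, -0.0296]
ee_rot: [-3.139, 0.0, 1.528]
wrist_force: [-7.0, -1.0, 4.6]
width: 0.0376
```

Call:
send_rows(rows=[-2, 0, 0, 0, 0, 0, 0.4, -3, 0, 0, 0, 0, 0, 0.4, -6, 0, 0, 0, 0, 0, 0.4, -9, 0, 0, 0, 0, 0, 0.4, -10, 0, 0, 0, 0, 0, 0.4, -10, 0, 10, 0, 0, 0, 0.4, -5, 0, 25, 0, 0, 0, 0.4, 0, 0, 30, 0, 0, 0, 0.4])

```text
time: 31.85
tool_pos: [0.5697, 0.1123, 0.0362]
ee_rot: [-3.141, 0.0, 1.528]
wrist_force: [-0.3, 0.9, 1.6]
width: 0.0376
```

Call:
send_rows(rows=[-20, 0, 25, 0, 0, 0, 0.4, -25, 0, 25, 0, 0, 0, 0.4, -25, 0, 20, 0, 0, 0, 0.4, -25, 0, 10, 0, 0, 0, 0.4, -25, 0, 0, 0, 0, 0, 0.4, -25, 0, 0, 0, 0, 0, 0.4, -20, 0, 0, 0, 0, 0, 0.4, 0, 0, 0, 0, 0, 0, 0.4])

```text
time: 32.85
tool_pos: [0.4052, 0.1124, 0.1163]
ee_rot: [3.139, -0.001, 1.528]
wrist_force: [-0.2, 0.1, -0.4]
width: 0.0376
```

```bash
python3 - <<'E'
from h import *
k,_=np.load("k.npy")
t=cam("top");s=cam("scene")
cv2.imwrite("pics/full.png",t["color"][:,:,::-1])
crop(t,245,140,80,80,8,[],"pics/r1.png"); crop(s,290,280,100,90,6,[],"pics/r2.png")
E
```

```text
(no output)
```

View pics/r1.png

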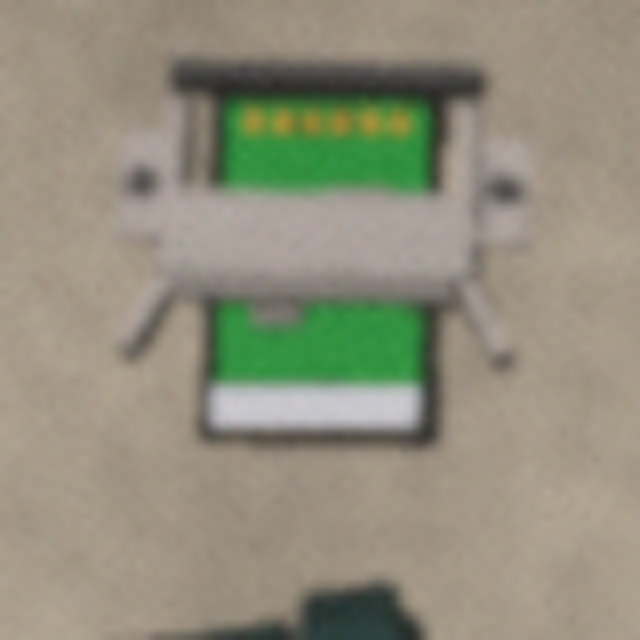

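View pics/r2.png

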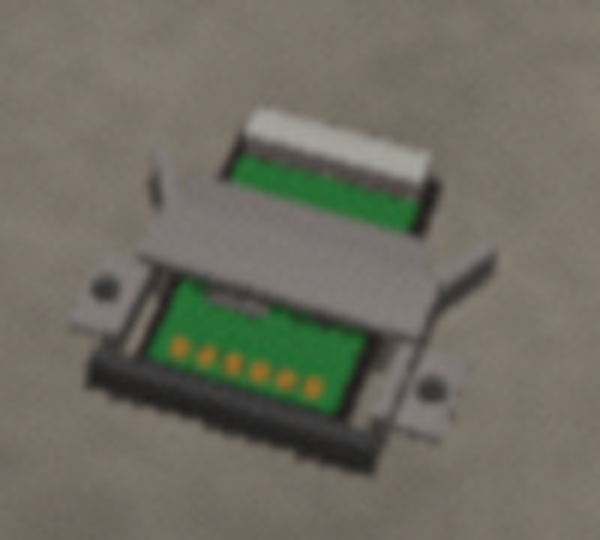

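View pics/full.png

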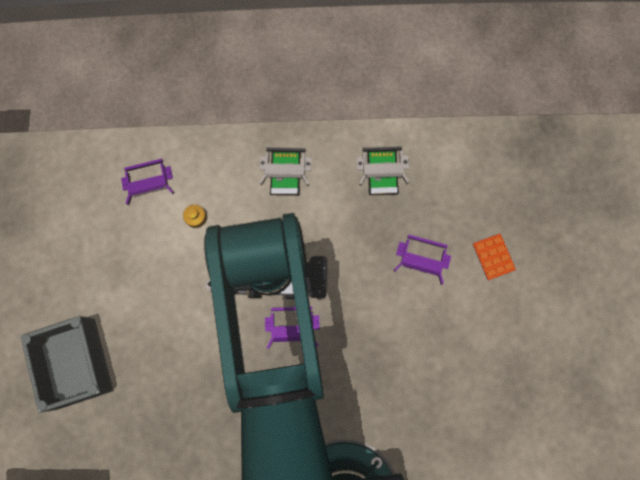

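```bash
python3 - <<'E'
from h import *
s=cam("scene"); a=cv2.imread("pics/scene0.png"); b=s["color"][:,:,::-1]
cv2.imwrite("pics/nut.png",cv2.resize(np.hstack([a[235:335,420:490],b[235:335,420:490]]),None,fx=5,fy=5))
E
```

```text
(no output)
```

View pics/nut.png

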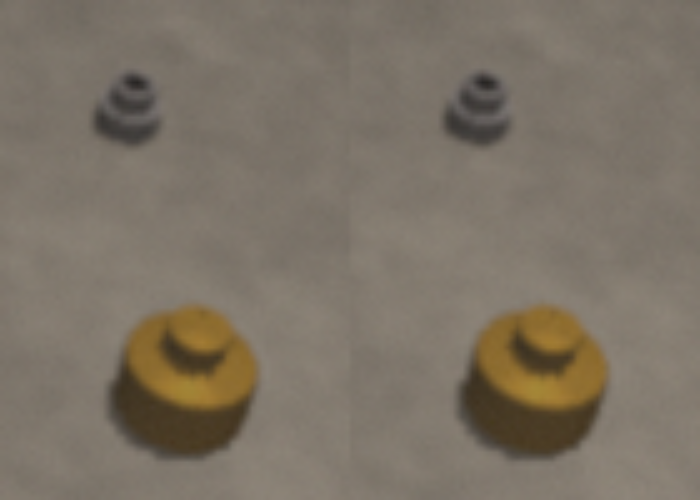

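The nut and weight haven't moved, and the board is home and square in both views. I'm handing the job in.

```bash
python3 -c "
from bench import *
print(close_job())"
```

```text
the job is handed in; nothing more can be done
None
```

The loose board is home in the empty steel clip and the job is handed in; no verdict was reported. I pushed its right side with two fingertips, turning it about 20° onto the clip axis. Then I pushed it from the tail, under the bridge, until the nose met the stop bar.

**Last checks:**
- **Seating:** The tool stopped against the bar, and the last 1 mm of command moved nothing. Wrist force was about 8 N there. Both cameras show the nose square on the bar, the board about central between the rails, and the white plug outside in front.
- **Other objects:** The nut and weight look the same as at the start in the scene view. The stored board and keypad look unmoved in the top view. I compared these by eye and did not measure them.
- **Arm:** It is well clear and touching nothing. The last push and check ended at about 33 s.

**What disagreed:**
- **TCP height:** The fingertips really sit about 34 mm higher than the reported TCP. My first side push therefore passed over the board without touching it. I found the true height by a gentle touch on the bench (about 14 N) and worked from that.
- **Camera fit:** The two cameras placed the clip 2–4 mm apart, so I took the final position from contact with the stop bar.

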